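Lock the bayonet lid on the polishing drum

ROBOT

A 6-joint arm with a two-finger parallel gripper is mounted at the origin on the work surface. World frame = base frame: x ahead of the robot, y to its left, z up, the work surface at z = 0. Lengths are in m, angles in rad, forces in N, time in s.
With the tool pointing down it reaches from about 0.35 to 0.85 m from the base axis. Payload 8.1 kg.
Tool frame: the origin (TCP) lies midway between the tips of the shut fingers; the grasp point (between the pads) lies 19 mm behind it; z points along the fingers, y is the line along which they close (so a half turn about z gives the same grasp; the last joint's range is limited). The gripper opens to 93 mm and grips with 3 to 60 N. Pads are 15 mm wide; open, the fingers measure 128 mm over their backs; the gripper's body (75 mm by 188 mm) begins 65 mm behind the grasp point.
Start: joints at [-1.348, 0.13, 1.488, -0, 1.523, -0.085], TCP at [0.182, -0.572, 0.219] pointing down, gripper open.
Joint ranges: [-2.96, 2.96], [-0.89, 2.26], [0.02, 2.5], [-1.34, 4.48], [0, 2.73], [-2.66, 2.66]. Speed limits (rad/s): [2.39, 2.39, 2.79, 3.14, 3.14, 3.14].

INTERFACE

Orientations are given as a rotation vector (axis times angle).
In Python, from plant import read_state, read_camera, camera_model, close_job gives the robot as it stands. The module is installed in compiled form; this text tells all that it offers.
- The arm moves only by the tool carry_out, never from a script. Its argument "moves" is a list of rows, each an object of numbers: "jaw": the finger opening in m, from 0 to 0.093; "dx", "dy", "dz": the shift along the tool's x, y, z in m; "yaw": the turn about the tool's z in rad. In form: [{"jaw": .., "dx": .., "dy": .., "dz": .., "yaw": ..}, ...]. A call has 1 to 8 rows; each row shifts and turns the commanded pose from where the row before left it, along the tool's axes as they then stand; what a row does not reach is not made up. A row lasts 1/8 s, in which the tool goes at most 62.5 mm and 10.7 degrees, less where a joint would pass 70% of its speed; a pose out of reach is approached as far as the arm can. A call is refused whole if a number of a shift passes 0.0625 or a number of a turn 0.188, either way. A call with a gripper value outside its range is refused whole. The fingers move at their own pace and stop on an object; "grip_force" is the grip in N (left out, the last holds). Time passes only in rows, so rows that do not move let the fingers close. It gives the time, the measured TCP pose, the force, the opening and the grip force at its end, in the units of the state.
- read_state(): the state, without advancing time (a new reading comes with each control period).
- read_camera(name): name is "scene" or "top"; returns the picture (420x560x3 uint8, red, green, blue); there is no depth.
- camera_model(name): a dict with "camera_matrix" (3x3 intrinsics, pixels), "view" (4x4, takes a point from world to camera coordinates). Camera axes: x right, y up, looking along -z (the intrinsics and any distortion apply to the point x, -y, -z); pixel columns grow to the right and rows downward; lengths in m; the calibration is good to about 2 mm. A picture is of the moment at which its call begins. camera_model takes no time and is no camera call.
- close_job(): hands the job in; it is judged then, once.
The state is a dict: "t": time; "q": joint angles; "dq": joint speeds; "joint_torque": joint torques, N m; "tool_pos": TCP position; "orientation": TCP orientation; "force": force on the tool from outside, world axes, zero at the start; "wrist_torque": the same for the moment, N m; "opening": finger opening in m; "gripper_force": force on a finger pad.
Only numpy, scipy, OpenCV 4.12 (cv2) and the standard library are available. Lean on these libraries where they do the work, as an engineer would, in place of code of your own. Each camera call takes 0.05 s, during which the arm holds its last target. There are 200 camera calls.

TASK

Close the jewellery polishing drum: put the grey lid into its mouth with the two lugs going down through the two gaps in the collar, push it down against the spring, twist it clockwise (seen from above) almost a quarter turn to the stop and let it spring up so that it clicks into its locking pockets; then let go. Work gently, the lugs crack if the lid is forced against the drum, and leave the hammer, the steel block and the mandrel where they are.

Things in the scene. Friction and masses are not known exactly. Their poses are not given: they have to be found in the camera images.
- lid: Loose grey plastic lid, 120 to 220 g, standing upright on the table, grip bar up. Origin: centre of its underside; z up. A round plug of diameter 65 mm, z 0 to 28 mm (lower edge bevelled 4 mm), carries the bar and the lugs, both in line with the lid's x axis. A half turn of the lid makes no difference.
- lid_bar (a point): Centre of the lid's grip bar, 43 mm above the lid's underside, axes as the lid. The bar stands on the plug: 60 mm long along x, 22 mm wide along y, z 28 to 58 mm above the lid's underside. Pinch it across its width, along y.
- lid_lug (a point): Outer end of one of the lid's two bayonet lugs, which stick out of the plug along its +x and -x: each 12 mm wide, reaching 42 mm from the axis, from 6 to 11 mm above the lid's underside. This point: 42 mm out on +x, 8.5 mm up.
- drum: Polishing drum, fixed to the table: black rubber tub, outer diameter 108 mm, inner 94 mm, on a grey base plate 150 x 130 x 12 mm. Origin: centre of the underside of the base plate; z up; rim 100 mm above the table. In its mouth sits an aluminium bayonet collar. Contact forces between lid and drum adding up to over 40 N (the spring included) crack the lugs.
- drum_mouth (a point): Centre of the mouth, on the axis in the rim plane; axes as the drum. The collar's lip is 10 mm thick and leaves a mouth of diameter 72 mm. Its two opposite gaps for the lugs, 19 mm wide, lie roughly along the drum's +y and -y, but the collar sits anywhere up to 25 deg to either side and stays so. Off the gaps the lid stands with its lugs on the rim, underside 6 mm below the rim plane.
- drum_spring (a point): Top of the spring plate at rest, on the axis, 11 mm below the rim plane (a fixed point of the drum). In the gaps the lid drops freely until its underside meets it. The plate gives 4 N at first touch plus 0.8 N per mm, with a solid stop after 15 mm. With the lid's underside 21 to 26 mm below the rim plane (13 to 16 N) the lugs pass under the lip.
- drum_lock (a point): Point on the axis, 16 mm below the rim plane (fixed on the drum), where the locked lid's underside lies. The locking pockets, where the lip is only 5 mm thick, are 70 deg clockwise (from above) of the gaps, 5 deg of play either way, with a solid stop at the far end; there the spring lifts the lid into them. A stop beside each gap blocks the anticlockwise way.
- block: Bystander: steel bench block 80 x 80 x 22 mm on a leather pad 150 x 150 x 12 mm. Origin: centre of its underside.
- hammer: Bystander: hammer lying flat on the table, about 0.3 m long along its x. Origin: under its middle.
- mandrel: Bystander: round wooden bracelet mandrel lying on the table, 200 mm long along its x, 25 mm thick. Origin: under its middle.
There are look-alikes about, which are no part of the job. What is meant by the lid is not green or orange, and is the larger of those in its own colour.

How it is judged:
On the way:
1. the lid is pushed down in the drum's mouth, lugs below the lip (horizontal distance between lid and drum_mouth below 0.005 m and z of lid in the frame of drum_mouth below -0.0195 m and angle between lid's own z axis and vertical below 0.1 rad), for 0.1 s.
At the end, for the whole second after the job is handed in: The lid sits in the drum's mouth, centred within 5 mm, level within 4 deg, released and at rest, with its lugs sprung up into the locking pockets: its underside 13.5 to 18.5 mm below the rim plane (16 mm nominal) (horizontal distance between lid and drum_mouth below 0.005 m and z of lid in the frame of drum_mouth between -0.0185 and -0.0135 m and angle between lid's own z axis and vertical below 0.07 rad and linear speed of lid below 0.02 m/s); the robot touches nothing.
It fails at once if lid and drum pressed together with more than 40 N in all (contact force between lid and drum above 40 N).
It fails at once if the steel block is moved by more than 3 cm (distance of block from where it was at the start of the episode above 0.03 m).
It fails at once if the hammer is moved by more than 3 cm (distance of hammer from where it was at the start of the episode above 0.03 m).
It fails at once if the mandrel is moved by more than 3 cm (distance of mandrel from where it was at the start of the episode above 0.03 m).
It also fails if it takes over 72 s, if anything falls off the work surface, if the arm or the gripper's body presses on something with over 40 N, if the wrist force passes 120 N, or if a joint passes its speed limit or range.

## Working session

There is one attempt and no reset: what is moved stays moved. The work goes in short steps, Python scripts to look and compute and a tool call to move; the robot and the scene stay as the last step left them, time stands still between calls to the robot, and variables do not carry over. Pictures are saved under pics/ and viewed, at most 10 in all, crops included, and the job is handed in when it is done.

Besides the shell and the picture viewer there is one more tool, called after "Call:" in YAML: its name, and indented under it one key for each argument. carry_out: Moves the arm, as the interface text tells. Its arguments: {"type":"object","properties":{"moves":{"type":"array","items":{"type":"object","properties":{"jaw":{"type":"number"},"dx":{"type":"number"},"dy":{"type":"number"},"dz":{"type":"number"},"yaw":{"type":"number"}}}},"grip_force":{"type":"number"}},"required":["moves"]}

```bash
mkdir -p pics
cat > h.py <<'E'
import numpy as np, cv2
from plant import *
def cast(cam,px,z):
    m=camera_model(cam);K=np.array(m["camera_matrix"]);V=np.array(m["view"])
    px=np.atleast_2d(np.array(px,float))
    n=(np.linalg.inv(K)@np.c_[px,np.ones(len(px))].T).T
    d=np.c_[n[:,0],-n[:,1],-n[:,2]]@V[:3,:3]
    o=-V[:3,:3].T@V[:3,3]
    return o+d*((z-o[2])/d[:,2])[:,None]
def proj(cam,P):
    m=camera_model(cam);K=np.array(m["camera_matrix"]);V=np.array(m["view"])
    P=np.atleast_2d(P); c=P@V[:3,:3].T+V[:3,3]
    u=(K@np.c_[c[:,0],-c[:,1],-c[:,2]].T).T
    return u[:,:2]/u[:,2:]
E
python3 - <<'E'
from h import *
for c in("scene","top"):
    im=read_camera(c);cv2.imwrite(f"pics/{c}0.png",im[:,:,::-1]);m=camera_model(c);print({k:np.round(v,4).tolist() for k,v in m.items()})
s=read_state();print(s)
E
```

```text
{'camera_matrix': [[391.9995, 0.0, 288.283], [0.0, 391.9995, 207.1762], [0.0, 0.0, 1.0]], 'view': [[0.8544, 0.5195, 0.0119, -0.5209], [-0.385, 0.6175, 0.686, 0.1783], [0.349, -0.5906, 0.7275, -1.242], [0.0, 0.0, 0.0, 1.0]]}
{'camera_matrix': [[394.7681, 0.0, 279.9754], [0.0, 394.7681, 208.191], [0.0, 0.0, 1.0]], 'view': [[-0.0286, -0.9994, -0.0169, 0.0424], [0.9868, -0.031, 0.159, -0.6199], [-0.1595, -0.0121, 0.9871, -1.2411], [0.0, 0.0, 0.0, 1.0]]}
{'t': 0.1, 'q': array([-1.34837879e+00,  1.31079076e-01,  1.48917602e+00, -2.05468669e-05,
        1.52299958e+00, -8.54070550e-02]), 'dq': array([-0.00141346, -0.00246876, -0.00433264, -0.00022888,  0.00043271,
        0.00088586]), 'joint_torque': array([ 8.33464583e-04, -5.61336851e+01, -4.93098414e+01,  7.70995463e-02,
        2.91285489e-02, -2.20610269e-05]), 'tool_pos': array([ 0.18168714, -0.57128786,  0.21769317]), 'orientation': array([-3.10281809e+00, -4.81370508e-01,  2.10756392e-04]), 'force': array([ 0.29635832, -0.36545138,  0.0593579 ]), 'wrist_torque': array([0.03977568, 0.03266887, 0.02540351]), 'gripper_force': 0.0, 'opening': 0.09304474127390482}
```

View pics/top0.png

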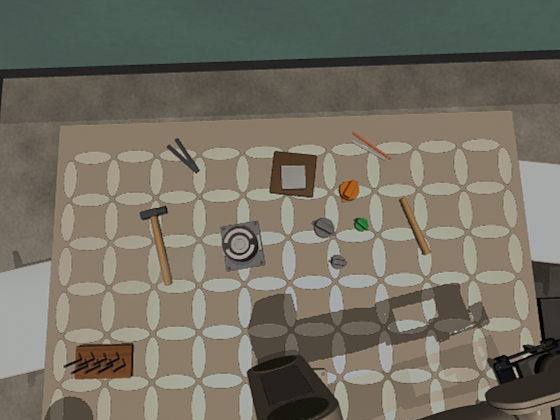

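View pics/scene0.png

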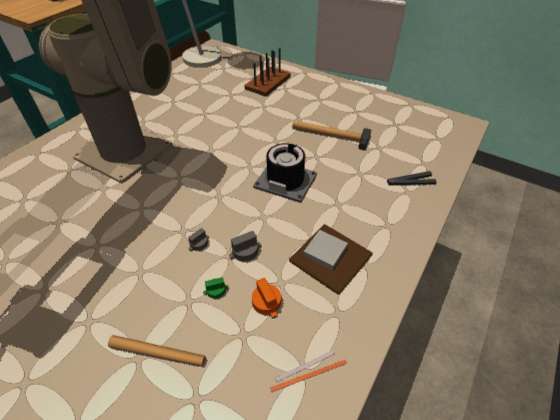

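The top picture shows these lid-like things: large grey (323,227), small grey (339,262), green (361,225) and orange (349,190). By the description I choose the large grey one, which is at (245,247) in the scene picture. The drum is at (241,245) top and (286,165) scene, the block at (293,177), the hammer at (158,245) and the mandrel at (415,225). Next I check the lid and drum in one close crop.

Run:
```python
from h import *
def avg(c): return np.mean([read_camera(c) for _ in range(4)],0).astype(np.uint8)[:,:,::-1]
t=avg("top");s=avg("scene");cv2.imwrite("pics/t.png",t);cv2.imwrite("pics/s.png",s)
def cr(im,x,y,w=25,h=19,f=8): return cv2.resize(im[y-h:y+h,x-w:x+w],None,fx=f,fy=f,interpolation=cv2.INTER_CUBIC)
a=np.hstack([cr(t,323,227),cr(t,241,245)]);b=np.hstack([cr(s,245,247),cr(s,286,161)])
cv2.imwrite("pics/crop1.png",np.clip(np.vstack([a,b])*1.5,0,255))
print(cast("top",[323,227],.03),cast("scene",[245,247],.03),cast("top",[241,243],.1),cast("scene",[286,158],.1))
```

```text
[[ 0.55703261 -0.11573443  0.03      ]] [[ 0.56368897 -0.12667513  0.03      ]] [[0.50725261 0.14715934 0.1       ]] [[0.51605919 0.13967772 0.1       ]][ WARN:0@3.337] global loadsave.cpp:1063 imwrite_ Unsupported depth image for selected encoder is fallbacked to CV_8U.
```

View pics/crop1.png

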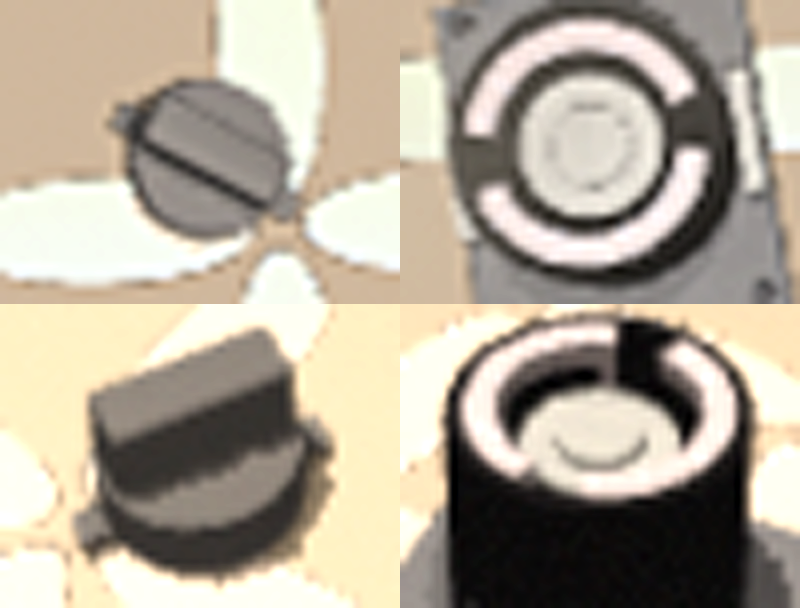

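The crop confirms the choice: a grey lid with its bar and two lugs. In the top view the lug tips are at about (313,223) and (335,234). The drum's gaps are at about (276.5,246) and (303,241) in crop coordinates, meaning left and right of centre.

```bash
cat > m.py <<'E'
from h import *
from scipy.optimize import least_squares
F=8
def up(im,x0,y0,x1,y1):
    return cv2.resize(im[y0:y1,x0:x1],None,fx=F,fy=F,interpolation=cv2.INTER_CUBIC)
def full(p,x0,y0): return (np.asarray(p,float)+.5)/F-.5+[x0,y0]
def circ(P):
    r=least_squares(lambda q:np.hypot(P[:,0]-q[0],P[:,1]-q[1])-q[2],[*P[:,:2].mean(0),.04],loss='soft_l1',f_scale=.001).x
    return r
def drum(im,cam,box,c0,thr):
    u=up(im,*box).astype(int); b=u.min(2)
    ys,xs=np.nonzero(b>thr); P=cast(cam,full(np.c_[xs,ys],*box[:2]),.1)
    c=np.array(c0[:2])
    for _ in range(6):
        r=np.hypot(*(P[:,:2]-c).T); A=P[(r>.033)&(r<.052)]
        a=np.arctan2(A[:,1]-c[1],A[:,0]-c[0]); rr=np.hypot(*(A[:,:2]-c).T)
        bins=np.digitize(a,np.linspace(-np.pi,np.pi,121))
        O=np.array([A[bins==k][rr[bins==k].argmax()] for k in np.unique(bins) if (bins==k).sum()>30])
        q=circ(O); c=q[:2]
    r=np.hypot(*(P[:,:2]-c).T); M=P[(r>.038)&(r<.045)]
    a=np.degrees(np.arctan2(M[:,1]-c[1],M[:,0]-c[0])).round().astype(int)%360
    h=np.bincount(a,minlength=360); return q,np.nonzero(h<h.max()*.3)[0],h
E
python3 - <<'E'
from m import *
t=cv2.imread("pics/t.png");s=cv2.imread("pics/s.png")
print("gray levels",t[245,241],t[233,241],t[245,257],s[148,300],s[160,285])
for im,cam,box,c0 in((t,"top",(216,226,266,264),(.509,.145)),(s,"scene",(261,142,311,180),(.513,.142))):
    q,g,h=drum(im,cam,box,c0,125); print(cam,q,g.tolist())
# lid masks
for im,cam,box in((t,"top",(298,208,348,246)),(s,"scene",(220,228,270,266))):
    u=up(im,*box); hsv=cv2.cvtColor(u,cv2.COLOR_BGR2HSV)
    print(cam,[u[y,x].tolist() for x,y in((180,100),(200,200),(118,118),(20,20))])
    m=((u.max(2).astype(int)-u.min(2)<28)&(u.max(2)<125)).astype(np.uint8)
    n,l,st,ce=cv2.connectedComponentsWithStats(m);k=1+st[1:,4].argmax();m=(l==k).astype(np.uint8)
    cv2.imwrite(f"pics/m_{cam}.png",m*255); print(st[k],ce[k])
E
python3 -c "
import cv2,numpy as np
cv2.imwrite('pics/mm.png',np.hstack([cv2.imread('pics/m_top.png'),cv2.imread('pics/m_scene.png')]))"
```

```text
gray levels [141 148 151] [34 39 42] [17 19 21] [52 58 65] [143 156 163]
top [0.50640757 0.15410218 0.04655815] [84, 85, 86, 87, 88, 89, 90, 91, 92, 93, 94, 95, 96, 97, 98, 99, 100, 101, 102, 103, 104, 105, 106, 107, 108, 109, 110, 111, 112, 113, 114, 265, 266, 267, 268, 269, 270, 271, 272, 273, 274, 275, 276, 277, 278, 279, 280, 281, 282, 283, 284, 285, 286, 287, 288, 289, 290, 291, 292, 293, 294]
scene [0.50671753 0.15228257 0.04607737] [83, 84, 85, 86, 87, 88, 89, 90, 91, 92, 93, 94, 95, 96, 97, 98, 99, 100, 101, 102, 103, 104, 105, 106, 107, 108, 109, 110, 111, 112, 113, 114, 115, 264, 265, 266, 267, 268, 269, 270, 271, 272, 273, 274, 275]
top [[69, 72, 76], [94, 99, 103], [85, 90, 95], [105, 123, 138]]
[  108    77   202   165 23042] [206.30318549 159.07343113]
scene [[84, 90, 98], [85, 92, 99], [88, 96, 103], [131, 161, 184]]
[   75    26   256   249 44322] [202.8766978  157.79547403]
```

View pics/mm.png

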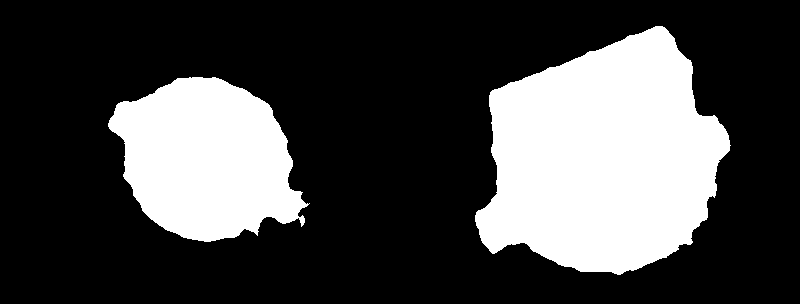

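Both masks match the lid outline. The lug tips are at about (111,119) and (304,208) in the top mask, and (80,228) and (327,140) in the scene mask. The two cameras agree on the drum, with its centre at (0.5066,0.153) and the gaps at about 99°. Next come the lid's position and axis from the lug tips and the bar-top corners.

Run:
```python
from m import *
def rep(n,A,B): d=B[:2]-A[:2];print(n,((A+B)/2).round(4)[:2],"len",np.hypot(*d).round(4),"ang",np.degrees(np.arctan2(d[1],d[0])).round(1)%180)
a=cast("top",full([(111,119),(304,208)],298,208),.0085);rep("lugs top",*a)
a=cast("scene",full([(80,228),(327,140)],220,228),.0085);rep("lugs scene",*a)
c=cast("scene",full([(92,92),(262,26),(290,70),(110,141)],220,228),.058)
rep("bar1",c[0],c[1]);rep("bar2",c[3],c[2]);rep("w1",c[0],c[3]);rep("w2",c[1],c[2]);print(c.mean(0))
c=cast("top",full([(140,135),(268,208)],298,208),.058);rep("top bar lower edge",*c)
m=cv2.imread("pics/m_top.png",0);ct=max(cv2.findContours(m,0,1)[0],key=len)[:,0]
P=cast("top",full(ct,298,208),.026);print("circle top",circ(P))
from scipy.spatial.transform import Rotation as R
s=read_state();print(R.from_rotvec(s["orientation"]).as_matrix().round(3))
```

```text
lugs top [ 0.556  -0.1192] len 0.0882 ang 63.2
lugs scene [ 0.5595 -0.1226] len 0.0813 ang 56.4
bar1 [ 0.5501 -0.1176] len 0.0552 ang 59.3
bar2 [ 0.5663 -0.1284] len 0.0578 ang 59.3
w1 [ 0.5438 -0.1473] len 0.0195 ang 142.5
w2 [ 0.5726 -0.0987] len 0.0194 ang 150.3
[ 0.55822885 -0.12299758  0.058     ]
top bar lower edge [ 0.5475 -0.1129] len 0.0588 ang 58.2
circle top [ 0.55616902 -0.11738249  0.03449139]
[[ 0.953  0.303 -0.   ]
 [ 0.303 -0.953  0.   ]
 [-0.    -0.    -1.   ]]
```

Call:
carry_out:
  moves:
    - {"jaw":0.055,"dx":0.0449,"dy":-0.0287}
    - {"dx":0.0449,"dy":-0.0287}
    - {"dx":0.0449,"dy":-0.0287}
    - {"dx":0.0449,"dy":-0.0287}
    - {"dx":0.0449,"dy":-0.0287}
    - {"dx":0.0449,"dy":-0.0287}
    - {"dx":0.0449,"dy":-0.0287}
    - {"dx":0.0449,"dy":-0.0287}
  grip_force: 25

```text
invalid input at $.moves[0]: expected keys jaw, dx, dy, dz, yaw
```

Call:
carry_out:
  moves:
    - {"dx":0.0449,"dy":-0.0287}
    - {"dx":0.0449,"dy":-0.0287}
    - {"dx":0.0449,"dy":-0.0287}
    - {"yaw":-0.1456}
    - {"yaw":-0.1456}
    - {"yaw":-0.1456}
    - {"yaw":-0.1456}
    - {"yaw":-0.1456}

```text
invalid input at $.moves[0]: expected keys jaw, dx, dy, dz, yaw
```

Call:
carry_out:
  moves:
    - {"dz":0.04}
    - {"dz":0.04}
    - {"dz":0.02}
    - {"dz":0.0}
    - {}

```text
invalid input at $.moves[0]: expected keys jaw, dx, dy, dz, yaw
```

```bash
cat > st.py <<'E'
from h import *
from scipy.spatial.transform import Rotation as R
def st():
    s=read_state();M=R.from_rotvec(s["orientation"]).as_matrix()
    print("t %.2f"%s["t"],"pos",s["tool_pos"].round(4),"xang %.2f"%np.degrees(np.arctan2(M[1,0],M[0,0])),"tilt",M[2].round(3),"F",s["force"].round(2),"T",s["wrist_torque"].round(2),"op %.4f gf %.1f"%(s["opening"],s["gripper_force"]),"q",s["q"].round(2))
    return s,M
E
python3 - <<'E'
from st import *
s,M=st()
d=np.array([.557,-.1205,s["tool_pos"][2]])-s["tool_pos"];print("tool delta",(M.T@d).round(4))
a=read_camera("scene")[:,:,::-1];b=read_camera("top")[:,:,::-1]
c=lambda im,x,y:cv2.resize(im[y-38:y+38,x-50:x+50],None,fx=4,fy=4,interpolation=2)
cv2.imwrite("pics/crop2.png",np.hstack([c(a,245,235),c(b,323,220)]))
E
```

```text
t 0.50 pos [ 0.1818 -0.5718  0.2186] xang 17.63 tilt [-0. -0. -1.] F [ 0.16  0.17 -0.51] T [-0.    0.03  0.01] op 0.0929 gf 0.0 q [-1.35  0.13  1.49 -0.    1.52 -0.09]
tool delta [ 0.4943 -0.3164  0.    ]
```

View pics/crop2.png

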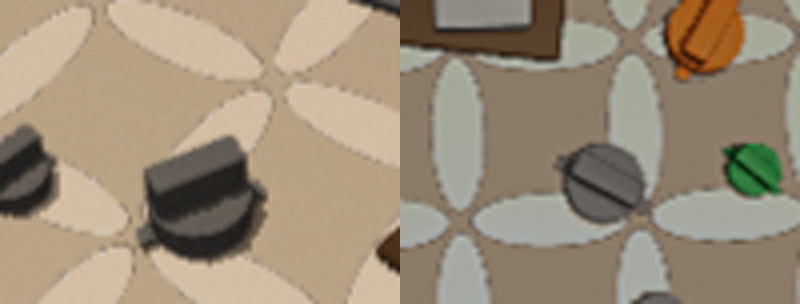

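The calls were refused because every row needs all five keys, so nothing has moved: the picture still shows the lid standing free. I'll send the moves again with complete rows.

Call:
carry_out:
  moves:
    - {"jaw":0.055,"dx":0.0449,"dy":-0.0287,"dz":0,"yaw":0}
    - {"jaw":0.055,"dx":0.0449,"dy":-0.0287,"dz":0,"yaw":0}
    - {"jaw":0.055,"dx":0.0449,"dy":-0.0287,"dz":0,"yaw":0}
    - {"jaw":0.055,"dx":0.0449,"dy":-0.0287,"dz":0,"yaw":0}
    - {"jaw":0.055,"dx":0.0449,"dy":-0.0287,"dz":0,"yaw":0}
    - {"jaw":0.055,"dx":0.0449,"dy":-0.0287,"dz":0,"yaw":0}
    - {"jaw":0.055,"dx":0.0449,"dy":-0.0287,"dz":0,"yaw":0}
    - {"jaw":0.055,"dx":0.0449,"dy":-0.0287,"dz":0,"yaw":0}
  grip_force: 25

```text
t: 1.6
tool_pos: [0.4556, -0.2427, 0.219]
orientation: [3.104, 0.481, 0.001]
force: [0.8, -1.2, 0.3]
opening: 0.0551
gripper_force: 0.0
```

Call:
carry_out:
  moves:
    - {"jaw":0.055,"dx":0.0449,"dy":-0.0287,"dz":0,"yaw":0}
    - {"jaw":0.055,"dx":0.0449,"dy":-0.0287,"dz":0,"yaw":0}
    - {"jaw":0.055,"dx":0.0449,"dy":-0.0287,"dz":0,"yaw":0}
    - {"jaw":0.055,"dx":0,"dy":0,"dz":0,"yaw":-0.1456}
    - {"jaw":0.055,"dx":0,"dy":0,"dz":0,"yaw":-0.1456}
    - {"jaw":0.055,"dx":0,"dy":0,"dz":0,"yaw":-0.1456}
    - {"jaw":0.055,"dx":0,"dy":0,"dz":0,"yaw":-0.1456}
    - {"jaw":0.055,"dx":0,"dy":0,"dz":0,"yaw":-0.1456}

```text
t: 2.6
tool_pos: [0.5569, -0.1213, 0.2187]
orientation: [2.726, 1.562, 0.0]
force: [0.0, 0.2, -1.0]
opening: 0.0551
gripper_force: 0.0
```

Call:
carry_out:
  moves:
    - {"jaw":0.055,"dx":0,"dy":0,"dz":0.04,"yaw":0}
    - {"jaw":0.055,"dx":0,"dy":0,"dz":0.04,"yaw":0}
    - {"jaw":0.055,"dx":0,"dy":0,"dz":0.02,"yaw":0}
    - {"jaw":0.055,"dx":0,"dy":0,"dz":0,"yaw":0}

```text
t: 3.1
tool_pos: [0.5557, -0.121, 0.1172]
orientation: [-2.728, -1.554, 0.003]
force: [-1.1, 0.3, -0.2]
opening: 0.0548
gripper_force: 0.0
```

Run:
```python
from st import *
s,M=st()
d=np.array([.557,-.1205,s["tool_pos"][2]])-s["tool_pos"];print("tool delta",(M.T@d).round(4))
a=read_camera("scene")[:,:,::-1];b=read_camera("top")[:,:,::-1]
c=lambda im,x,y:cv2.resize(im[y-38:y+38,x-50:x+50],None,fx=4,fy=4,interpolation=2)
cv2.imwrite("pics/crop3.png",np.hstack([c(a,245,235),c(b,323,220)]))
```

```text
t 3.10 pos [ 0.5557 -0.121   0.1172] xang 59.35 tilt [-0.001 -0.003 -1.   ] F [-1.07  0.32 -0.2 ] T [ 0.   -0.05 -0.09] op 0.0548 gf 0.0 q [-0.3   0.12  1.69 -0.    1.34  0.23]
tool delta [ 0.001   0.0008 -0.    ]
```

View pics/crop3.png

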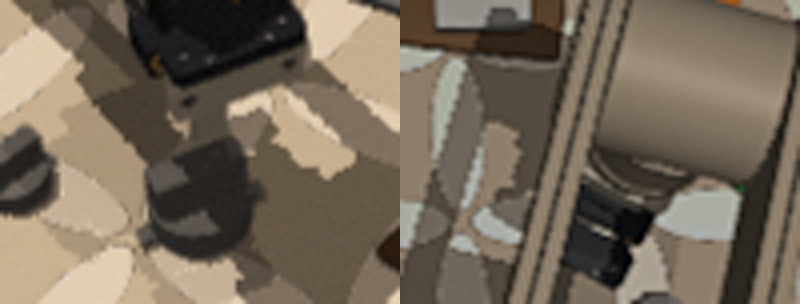

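The scene crop shows the gripper directly above the lid (bar at about (195,165) in the crop), lined up with it. I descend, grip and lift.

Call:
carry_out:
  moves:
    - {"jaw":0.055,"dx":0.0005,"dy":0,"dz":0.03,"yaw":0}
    - {"jaw":0.055,"dx":0,"dy":0,"dz":0.025,"yaw":0}
    - {"jaw":0.055,"dx":0,"dy":0,"dz":0.015,"yaw":0}
    - {"jaw":0.055,"dx":0,"dy":0,"dz":0.014,"yaw":0}
    - {"jaw":0.055,"dx":0,"dy":0,"dz":0,"yaw":0}
    - {"jaw":0.055,"dx":0,"dy":0,"dz":0,"yaw":0}

```text
t: 3.95
tool_pos: [0.5578, -0.1211, 0.0356]
orientation: [2.729, 1.555, 0.001]
force: [0.6, 0.2, 0.2]
opening: 0.0552
gripper_force: 0.0
```

Call:
carry_out:
  moves:
    - {"jaw":0.01,"dx":0,"dy":0,"dz":0,"yaw":0}
    - {"jaw":0.01,"dx":0,"dy":0,"dz":0,"yaw":0}
    - {"jaw":0.01,"dx":0,"dy":0,"dz":0,"yaw":0}
    - {"jaw":0.01,"dx":0,"dy":0,"dz":0,"yaw":0}
    - {"jaw":0.01,"dx":0,"dy":0,"dz":0,"yaw":0}
    - {"jaw":0.01,"dx":0,"dy":0,"dz":0,"yaw":0}

```text
t: 4.7
tool_pos: [0.5571, -0.1209, 0.0347]
orientation: [-2.73, -1.555, -0.0]
force: [-2.5, 0.8, 1.9]
opening: 0.0222
gripper_force: 25.0
```

Call:
carry_out:
  moves:
    - {"jaw":0.01,"dx":0,"dy":0,"dz":-0.02,"yaw":0}
    - {"jaw":0.01,"dx":0,"dy":0,"dz":-0.04,"yaw":0}
    - {"jaw":0.01,"dx":0,"dy":0,"dz":-0.04,"yaw":0}
    - {"jaw":0.01,"dx":0,"dy":0,"dz":-0.04,"yaw":0}
    - {"jaw":0.01,"dx":0,"dy":0,"dz":0,"yaw":0}
  grip_force: 40

```text
t: 5.32
tool_pos: [0.5599, -0.1217, 0.1803]
orientation: [2.724, 1.552, 0.009]
force: [-0.3, -0.3, -2.1]
opening: 0.0219
gripper_force: 40.0
```

Call:
carry_out:
  moves:
    - {"jaw":0.01,"dx":0.02,"dy":-0.018,"dz":0,"yaw":0}
    - {"jaw":0.01,"dx":0.03,"dy":-0.026,"dz":0,"yaw":0}
    - {"jaw":0.01,"dx":0.03,"dy":-0.026,"dz":0,"yaw":0}
    - {"jaw":0.01,"dx":0.03,"dy":-0.026,"dz":0,"yaw":0}
    - {"jaw":0.01,"dx":0.03,"dy":-0.026,"dz":0,"yaw":0}
    - {"jaw":0.01,"dx":0.03,"dy":-0.026,"dz":0,"yaw":0}
    - {"jaw":0.01,"dx":0.03,"dy":-0.026,"dz":0,"yaw":0}
    - {"jaw":0.01,"dx":0.01,"dy":-0.009,"dz":0,"yaw":0}

```text
t: 6.32
tool_pos: [0.5054, 0.1548, 0.1736]
orientation: [-2.727, -1.558, 0.003]
force: [-0.8, 0.5, -1.9]
opening: 0.0217
gripper_force: 40.0
```

Call:
carry_out:
  moves:
    - {"jaw":0.01,"dx":0,"dy":0,"dz":0,"yaw":-0.1}
    - {"jaw":0.01,"dx":0,"dy":0,"dz":0,"yaw":-0.14}
    - {"jaw":0.01,"dx":0,"dy":0,"dz":0,"yaw":-0.14}
    - {"jaw":0.01,"dx":0,"dy":0,"dz":0,"yaw":-0.14}
    - {"jaw":0.01,"dx":0,"dy":0,"dz":0,"yaw":-0.12}
    - {"jaw":0.01,"dx":0,"dy":0,"dz":0,"yaw":-0.056}
    - {"jaw":0.01,"dx":0,"dy":0,"dz":0,"yaw":0}
    - {"jaw":0.01,"dx":0,"dy":0,"dz":0,"yaw":0}

```text
t: 7.32
tool_pos: [0.5066, 0.1526, 0.1742]
orientation: [-2.037, -2.391, 0.001]
force: [-0.9, 1.1, -2.6]
opening: 0.0217
gripper_force: 40.0
```

Run:
```python
from st import *
s,M=st()
d=np.array([.5066,.1532,s["tool_pos"][2]])-s["tool_pos"];print("tool delta",(M.T@d).round(4))
f=lambda c:np.mean([read_camera(c) for _ in range(4)],0).astype(np.uint8)[:,:,::-1]
a=f("scene");b=f("top");cv2.imwrite("pics/s2.png",a);cv2.imwrite("pics/t2.png",b)
L=s["tool_pos"]-[0,0,.0347];print(proj("scene",L),proj("top",L))
c=lambda im,x,y,w,h,k:cv2.resize(im[y-h:y+h,x-w:x+w],None,fx=k,fy=k,interpolation=2)
cv2.imwrite("pics/crop4.png",np.clip(1.6*np.hstack([c(a,286,145,50,75,4).astype(float),c(b,241,235,50,75,4)]),0,255).astype(np.uint8))
```

```text
t 7.33 pos [0.5066 0.1526 0.1742] xang 99.12 tilt [-0.    -0.001 -1.   ] F [-0.9   1.11 -2.64] T [-0.06 -0.07 -0.01] op 0.0217 gf 40.0 q [ 0.2  -0.04  1.74 -0.    1.44  0.04]
tool delta [ 0.0006  0.0001 -0.    ]
[[285.62416744 142.74809768]] [[237.68061682 242.33267144]]
```

View pics/crop4.png

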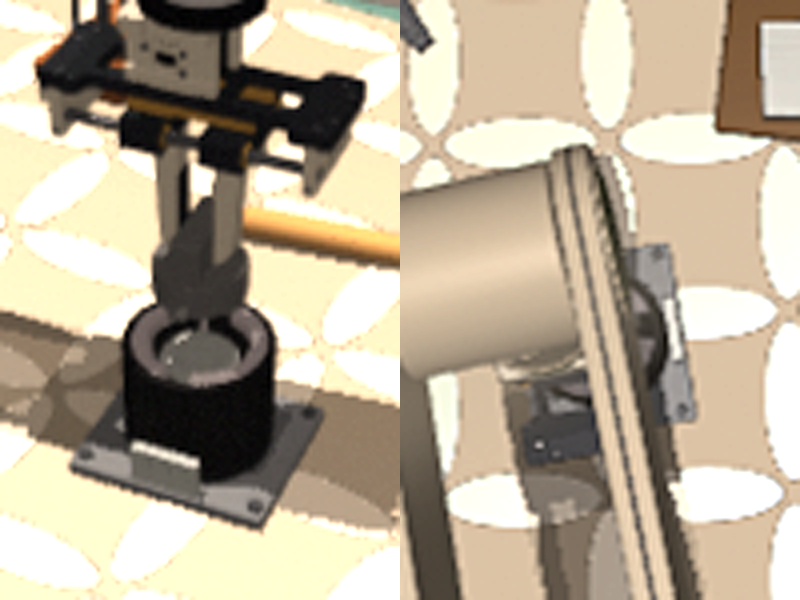

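The scene crop shows the lid held level above the drum (plug at about (200,285) in the crop). The arm hides it in the top view. I'll project where the lid should be, to check how it sits in the jaws.

Run:
```python
from st import *
s,M=st()
L=s["tool_pos"]-[0,0,.0347]; a=np.radians(99.1); ex=np.array([np.cos(a),np.sin(a),0]);ey=np.array([-ex[1],ex[0],0])
im=cv2.imread("pics/s2.png");x0,y0=256,112;k=10
o=np.clip(1.8*cv2.resize(im[y0:y0+60,x0:x0+60],None,fx=k,fy=k,interpolation=2).astype(float),0,255).astype(np.uint8)
W=lambda p:[L+ex*q[0]+ey*q[1]+[0,0,q[2]] for q in p]
th=np.linspace(0,2*np.pi,60)
def dr(P,c):
    q=((proj("scene",P)-[x0,y0]+.5)*k).astype(np.int32);cv2.polylines(o,[q],False,c,1)
for z in(.028,.004):dr(W([(.0325*np.cos(t),.0325*np.sin(t),z*1e3/1e3) for t in th]),(0,255,0))
dr(W([(-.03,-.011,.058),(-.03,.011,.058),(.03,.011,.058),(.03,-.011,.058),(-.03,-.011,.058),(-.03,-.011,.028),(-.03,.011,.028),(-.03,.011,.058)]),(0,0,255))
dr(W([(-.03,-.006,.011),(-.042,-.006,.011),(-.042,.006,.011),(-.03,.006,.011)]),(255,255,0));dr(W([(-.042,-.006,.011),(-.042,-.006,.006),(-.042,.006,.006),(-.042,.006,.011)]),(255,255,0))
D=np.array([.5066,.1532,.1]);dr([D+[.047*np.cos(t),.047*np.sin(t),0] for t in th],(255,0,255));dr([D+[.036*np.cos(t),.036*np.sin(t),0] for t in th],(255,0,255))
cv2.imwrite("pics/ov.png",o)
```

```text
t 7.72 pos [0.5067 0.1531 0.1746] xang 99.22 tilt [-0.  0. -1.] F [ 0.36 -0.08 -2.22] T [-0.07 -0.05 -0.02] op 0.0214 gf 40.0 q [ 0.2  -0.04  1.74 -0.    1.44  0.04]
```

View pics/ov.png

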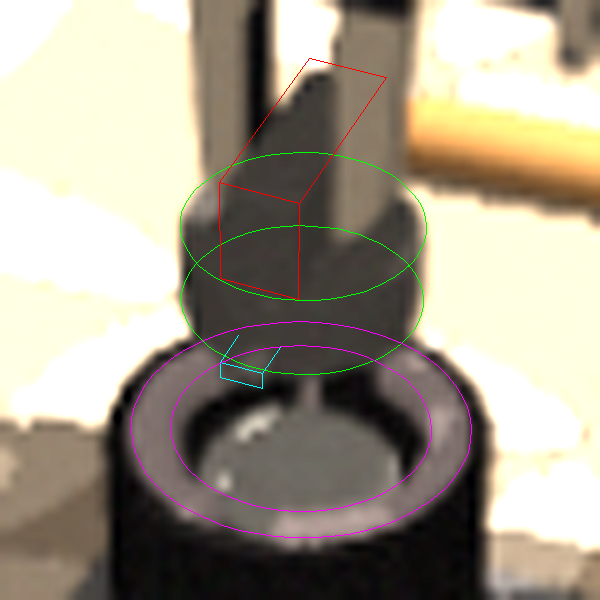

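Run:
```python
from st import *
im=cv2.imread("pics/s2.png").mean(2).round().astype(int)
print("bar far, cols 283-290 rows 115-124");print(im[115:125,283:291])
print("lug, cols 272-300 rows 142-157");print(im[142:157,272:300])
s0=cv2.imread("pics/s.png").mean(2).round().astype(int)
print("drum before");print(s0[142:157,272:300])
```

```text
bar far, cols 283-290 rows 115-124
[[101 188 188 188 188 175 104  67]
 [101 189 189 188 188 171  66  68]
 [ 97 179 179 187 190 172  68  68]
 [ 85 158 152 164 166 144  68  68]
 [ 85 152 143  89  50  42  59  69]
 [ 85 147 115  32  33  35  48  68]
 [ 79 122  49  34  34  35  48  69]
 [ 55  67  33  34  34  38  49  68]
 [ 29  34  33  35  34  37  50  68]
 [ 29  33  34  33  34  35  50  68]]
lug, cols 272-300 rows 142-157
[[159 146  60  29  30  31  32  33  32  33  37  38  34  35  35  36  35  33
   33  32  33  32  32  32  32  60 131 154]
 [176 167  98  29  30  31  31  33  34  34  34  35  34  34  33  33  34  33
   33  33  32  32  30  31  34  72 142 153]
 [189 183 145  36  31  30  31  31  33  33  34  34  34  33  33  34  31  33
   33  32  32  31  33  30  41  94 157 154]
 [184 164 140  39  32  31  34  32  32  32  33  34  33  33  33  35  33  33
   33  33  31  31  30  29  41  95 152 167]
 [142  65  21  37  44  35  32  32  33  36  36  34  34  33  33  32  32  33
   33  32  32  31  33  35  39  49 103 161]
 [ 23  36  49  65  63  47  36  35  40  46  44  33  32  32  32  34  32  34
   33  33  32  33  42  5
[... 2140 characters left out ...]
168 157  90  55  52  45  23   7   6   6   7   6   5  21  52  57  13   6
    8  10   6  19  43  54  75 115 162 183]
 [159 114  55  46  22   5   5   7  12  25  43  58  64  84  92  83  56  35
   17   7   5   5  13  34  55  68 119 168]
 [154  74  48  20   8   7  16  51  83  93 109 126 130 148 145 131 120  99
   82  51  18   6   6   9  28  58  90 168]
 [153  67  33   7   6  15  59 118 155 153 152 153 151 148 148 148 152 150
  144 118  83  51   8   9  11  34  88 161]
 [152  61  24   8  26  72 119 154 154 155 154 154 153 155 155 156 154 153
  152 152 146 114  53  10   7  12  67 147]
 [155  85  26   9  59 134 154 154 154 152 153 152 153 153 153 153 155 155
  154 152 153 148 114  35   8   8  68 155]]
```

The near lug and the far bar end both fall within about 1 px of prediction, so the lid is centred in the jaws to about 2 mm. I lower it gently and watch the force.

Call:
carry_out:
  moves:
    - {"jaw":0.01,"dx":0,"dy":0,"dz":0.012,"yaw":0}
    - {"jaw":0.01,"dx":0,"dy":0,"dz":0.012,"yaw":0}
    - {"jaw":0.01,"dx":0,"dy":0,"dz":0.01,"yaw":0}
    - {"jaw":0.01,"dx":0,"dy":0,"dz":0.003,"yaw":0}
    - {"jaw":0.01,"dx":0,"dy":0,"dz":0.003,"yaw":0}
    - {"jaw":0.01,"dx":0,"dy":0,"dz":0.002,"yaw":0}
    - {"jaw":0.01,"dx":0,"dy":0,"dz":0,"yaw":0}
    - {"jaw":0.01,"dx":0,"dy":0,"dz":0,"yaw":0}

```text
t: 8.72
tool_pos: [0.5069, 0.1531, 0.1329]
orientation: [2.035, 2.393, 0.001]
force: [0.3, 0.4, -2.9]
opening: 0.0218
gripper_force: 40.0
```

Call:
carry_out:
  moves:
    - {"jaw":0.01,"dx":0,"dy":0,"dz":0.002,"yaw":0}
    - {"jaw":0.01,"dx":0,"dy":0,"dz":0.002,"yaw":0}
    - {"jaw":0.01,"dx":0,"dy":0,"dz":0,"yaw":0}
    - {"jaw":0.01,"dx":0,"dy":0,"dz":0,"yaw":0}

```text
t: 9.22
tool_pos: [0.5067, 0.1531, 0.1286]
orientation: [-2.036, -2.393, 0.0]
force: [-0.2, -0.1, -1.9]
opening: 0.0218
gripper_force: 40.0
```

```bash
python3 -c "
from st import *
st()"
```

```text
t 9.22 pos [0.5067 0.1531 0.1286] xang 99.22 tilt [ 0. -0. -1.] F [-0.19 -0.06 -1.94] T [-0.01 -0.1  -0.02] op 0.0218 gf 40.0 q [0.2  0.   1.79 0.   1.35 0.04]
```

No contact so far, with the underside about 6 mm below the rim. I keep going in 1–2 mm steps.

Call:
carry_out:
  moves:
    - {"jaw":0.01,"dx":0,"dy":0,"dz":0.0015,"yaw":0}
    - {"jaw":0.01,"dx":0,"dy":0,"dz":0.0015,"yaw":0}
    - {"jaw":0.01,"dx":0,"dy":0,"dz":0,"yaw":0}
    - {"jaw":0.01,"dx":0,"dy":0,"dz":0,"yaw":0}

```text
t: 9.72
tool_pos: [0.5067, 0.1531, 0.1256]
orientation: [-2.036, -2.393, 0.0]
force: [0.7, -0.1, -1.2]
opening: 0.0217
gripper_force: 40.0
```

Call:
carry_out:
  moves:
    - {"jaw":0.01,"dx":0,"dy":0,"dz":0.0015,"yaw":0}
    - {"jaw":0.01,"dx":0,"dy":0,"dz":0.0015,"yaw":0}
    - {"jaw":0.01,"dx":0,"dy":0,"dz":0,"yaw":0}
    - {"jaw":0.01,"dx":0,"dy":0,"dz":0,"yaw":0}

```text
t: 10.22
tool_pos: [0.5069, 0.1531, 0.1229]
orientation: [2.035, 2.393, 0.0]
force: [-2.3, 0.1, 1.6]
opening: 0.0224
gripper_force: 40.0
```

Spring contact came at the expected height (TCP about 0.1237), so the lugs are in the gaps. Now I push down.

Call:
carry_out:
  moves:
    - {"jaw":0.01,"dx":0,"dy":0,"dz":0.002,"yaw":0}
    - {"jaw":0.01,"dx":0,"dy":0,"dz":0.002,"yaw":0}
    - {"jaw":0.01,"dx":0,"dy":0,"dz":0.002,"yaw":0}
    - {"jaw":0.01,"dx":0,"dy":0,"dz":0.002,"yaw":0}
    - {"jaw":0.01,"dx":0,"dy":0,"dz":0,"yaw":0}
    - {"jaw":0.01,"dx":0,"dy":0,"dz":0,"yaw":0}

```text
t: 10.98
tool_pos: [0.507, 0.1532, 0.1153]
orientation: [2.035, 2.393, 0.001]
force: [-2.9, -0.5, 8.0]
opening: 0.0218
gripper_force: 40.0
```

```bash
python3 -c "
from st import *
st()"
```

```text
t 10.97 pos [0.507  0.1532 0.1153] xang 99.23 tilt [ 0.     0.001 -1.   ] F [-2.85 -0.51  8.02] T [-0.2   0.63  0.04] op 0.0218 gf 40.0 q [0.2  0.01 1.8  0.   1.32 0.04]
```

Call:
carry_out:
  moves:
    - {"jaw":0.01,"dx":0,"dy":-0.001,"dz":0.0015,"yaw":0}
    - {"jaw":0.01,"dx":0,"dy":0,"dz":0.0015,"yaw":0}
    - {"jaw":0.01,"dx":0,"dy":0,"dz":0.0015,"yaw":0}
    - {"jaw":0.01,"dx":0,"dy":0,"dz":0,"yaw":0}
    - {"jaw":0.01,"dx":0,"dy":0,"dz":0,"yaw":0}

```text
t: 11.6
tool_pos: [0.5069, 0.1531, 0.1116]
orientation: [2.035, 2.392, 0.003]
force: [-2.2, -0.6, 11.3]
opening: 0.0218
gripper_force: 40.0
```

```bash
python3 -c "
from st import *
st()"
```

```text
t 11.60 pos [0.5069 0.1531 0.1116] xang 99.23 tilt [ 0.     0.003 -1.   ] F [-2.17 -0.62 11.27] T [-0.18  0.44  0.01] op 0.0218 gf 40.0 q [ 0.2   0.02  1.81 -0.    1.32  0.04]
```

The lid is about 23 mm below the rim at 13 N, inside the window. Next I twist clockwise.

Call:
carry_out:
  moves:
    - {"jaw":0.01,"dx":0,"dy":0,"dz":0.0005,"yaw":0.06}
    - {"jaw":0.01,"dx":0,"dy":0,"dz":0,"yaw":0.06}
    - {"jaw":0.01,"dx":0,"dy":0,"dz":0,"yaw":0.06}
    - {"jaw":0.01,"dx":0,"dy":0,"dz":0,"yaw":0.06}
    - {"jaw":0.01,"dx":0,"dy":0,"dz":0,"yaw":0.06}

```text
t: 12.22
tool_pos: [0.5076, 0.1531, 0.1116]
orientation: [2.371, 2.058, 0.006]
force: [-0.2, -0.3, 10.9]
opening: 0.0214
gripper_force: 40.0
```

```bash
python3 -c "
from st import *
st()"
```

```text
t 12.22 pos [0.5076 0.1531 0.1116] xang 81.92 tilt [ 0.001  0.004 -1.   ] F [-0.16 -0.27 10.88] T [-0.18  0.11  0.08] op 0.0214 gf 40.0 q [ 0.2   0.02  1.81 -0.    1.31  0.34]
```

Turning freely, with hardly any torque. I continue.

Call:
carry_out:
  moves:
    - {"jaw":0.01,"dx":0,"dy":0,"dz":0,"yaw":0.08}
    - {"jaw":0.01,"dx":0,"dy":0,"dz":0,"yaw":0.08}
    - {"jaw":0.01,"dx":0,"dy":0,"dz":0,"yaw":0.08}
    - {"jaw":0.01,"dx":0,"dy":0,"dz":0,"yaw":0.08}
    - {"jaw":0.01,"dx":0,"dy":0,"dz":0,"yaw":0.08}
    - {"jaw":0.01,"dx":0,"dy":0,"dz":0,"yaw":0.08}
    - {"jaw":0.01,"dx":0,"dy":0,"dz":0,"yaw":0.08}
    - {"jaw":0.01,"dx":0,"dy":0,"dz":0,"yaw":0.08}

```text
t: 13.22
tool_pos: [0.5076, 0.1531, 0.1116]
orientation: [2.899, 1.207, 0.007]
force: [-0.0, -0.7, 10.6]
opening: 0.0217
gripper_force: 40.0
```

Call:
carry_out:
  moves:
    - {"jaw":0.01,"dx":0,"dy":0,"dz":0,"yaw":0.06}
    - {"jaw":0.01,"dx":0,"dy":0,"dz":0,"yaw":0.06}
    - {"jaw":0.01,"dx":0,"dy":0,"dz":0,"yaw":0.06}
    - {"jaw":0.01,"dx":0,"dy":0,"dz":0,"yaw":0.04}
    - {"jaw":0.01,"dx":0,"dy":0,"dz":0,"yaw":0.04}
    - {"jaw":0.01,"dx":0,"dy":0,"dz":0,"yaw":0}

```text
t: 13.98
tool_pos: [0.5076, 0.1531, 0.1116]
orientation: [3.031, 0.824, 0.007]
force: [0.3, -1.3, 11.3]
opening: 0.0219
gripper_force: 40.0
```

```bash
python3 -c "
from st import *
st()"
```

```text
t 13.97 pos [0.5076 0.1531 0.1116] xang 30.44 tilt [ 0.004  0.002 -1.   ] F [ 0.29 -1.31 11.31] T [-0.15  0.12  0.03] op 0.0219 gf 40.0 q [ 0.2   0.02  1.81 -0.    1.31  1.24]
```

Call:
carry_out:
  moves:
    - {"jaw":0.01,"dx":0,"dy":0,"dz":0,"yaw":0.02}
    - {"jaw":0.01,"dx":0,"dy":0,"dz":0,"yaw":0.02}
    - {"jaw":0.01,"dx":0,"dy":0,"dz":0,"yaw":0}

```text
t: 14.35
tool_pos: [0.5076, 0.1531, 0.1116]
orientation: [3.047, 0.764, 0.007]
force: [0.1, -0.4, 10.1]
opening: 0.0219
gripper_force: 40.0
```

Call:
carry_out:
  moves:
    - {"jaw":0.01,"dx":0,"dy":0,"dz":-0.002,"yaw":0}
    - {"jaw":0.01,"dx":0,"dy":0,"dz":-0.002,"yaw":0}
    - {"jaw":0.01,"dx":0,"dy":0,"dz":-0.001,"yaw":0}
    - {"jaw":0.01,"dx":0,"dy":0,"dz":0,"yaw":0}
    - {"jaw":0.01,"dx":0,"dy":0,"dz":0,"yaw":0}

```text
t: 14.98
tool_pos: [0.5076, 0.1531, 0.1161]
orientation: [3.047, 0.765, 0.007]
force: [1.5, 0.1, 7.1]
opening: 0.0216
gripper_force: 40.0
```

```bash
python3 -c "
from st import *
st()"
```

```text
t 14.97 pos [0.5076 0.1531 0.1161] xang 28.17 tilt [ 0.004  0.001 -1.   ] F [1.55 0.13 7.07] T [-0.07 -0.24  0.07] op 0.0216 gf 40.0 q [ 0.2   0.01  1.8  -0.    1.32  1.28]
```

The lid has risen past 21 mm (now about 18.5) with the spring force falling as expected, so the lugs are in the pockets. I ease up the rest.

Call:
carry_out:
  moves:
    - {"jaw":0.01,"dx":0,"dy":0,"dz":-0.001,"yaw":0}
    - {"jaw":0.01,"dx":0,"dy":0,"dz":-0.001,"yaw":0}
    - {"jaw":0.01,"dx":0,"dy":0,"dz":-0.0005,"yaw":0}
    - {"jaw":0.01,"dx":0,"dy":0,"dz":0,"yaw":0}
    - {"jaw":0.01,"dx":0,"dy":0,"dz":0,"yaw":0}

```text
t: 15.6
tool_pos: [0.5075, 0.1531, 0.1184]
orientation: [3.047, 0.765, 0.006]
force: [2.4, 0.4, 5.2]
opening: 0.0214
gripper_force: 40.0
```

```bash
python3 -c "
from st import *
st()"
```

```text
t 15.60 pos [0.5075 0.1531 0.1184] xang 28.17 tilt [ 0.004  0.001 -1.   ] F [2.37 0.37 5.24] T [-0.04 -0.48  0.06] op 0.0214 gf 40.0 q [ 0.2   0.01  1.8  -0.    1.33  1.28]
```

Call:
carry_out:
  moves:
    - {"jaw":0.05,"dx":0,"dy":0,"dz":0,"yaw":0}
    - {"jaw":0.05,"dx":0,"dy":0,"dz":0,"yaw":0}
    - {"jaw":0.05,"dx":0,"dy":0,"dz":0,"yaw":0}
    - {"jaw":0.05,"dx":0,"dy":0,"dz":0,"yaw":0}
    - {"jaw":0.05,"dx":0,"dy":0,"dz":-0.01,"yaw":0}
    - {"jaw":0.05,"dx":0,"dy":0,"dz":-0.03,"yaw":0}
    - {"jaw":0.05,"dx":0,"dy":0,"dz":-0.04,"yaw":0}
    - {"jaw":0.05,"dx":0,"dy":0,"dz":-0.04,"yaw":0}

```text
t: 16.6
tool_pos: [0.5057, 0.1529, 0.2391]
orientation: [3.047, 0.765, 0.001]
force: [-0.1, -0.3, 0.4]
opening: 0.0503
gripper_force: 0.0
```

Call:
carry_out:
  moves:
    - {"jaw":0.05,"dx":0,"dy":0,"dz":-0.04,"yaw":0}
    - {"jaw":0.05,"dx":0,"dy":0,"dz":-0.03,"yaw":0}
    - {"jaw":0.05,"dx":0,"dy":0,"dz":0,"yaw":0}
    - {"jaw":0.05,"dx":0,"dy":0,"dz":0,"yaw":0}

```text
t: 17.1
tool_pos: [0.5055, 0.1529, 0.3064]
orientation: [-3.047, -0.765, 0.001]
force: [0.5, -0.3, -0.5]
opening: 0.0501
gripper_force: 0.0
```

Run:
```python
from st import *
s,M=st()
im=read_camera("scene")[:,:,::-1].copy();x0,y0,k=256,112,10
o=np.clip(1.8*cv2.resize(im[y0:y0+60,x0:x0+60],None,fx=k,fy=k,interpolation=2).astype(float),0,255).astype(np.uint8)
a=np.radians(28.2);ex=np.array([np.cos(a),np.sin(a),0]);ey=np.array([-ex[1],ex[0],0])
for z in(.084,):
  L=np.array([.5066,.1532,z]);P=[L+ex*p+ey*q+[0,0,h] for p,q,h in((-.03,-.011,.058),(-.03,.011,.058),(.03,.011,.058),(.03,-.011,.058),(-.03,-.011,.058),(-.03,-.011,.028),(.03,-.011,.028),(.03,-.011,.058))]
  cv2.polylines(o,[((proj("scene",P)-[x0,y0]+.5)*k).astype(np.int32)],False,(0,0,255),1)
cv2.imwrite("pics/end.png",o)
```

```text
t 17.10 pos [0.5055 0.1529 0.3064] xang 28.18 tilt [-0.001 -0.    -1.   ] F [ 0.46 -0.28 -0.49] T [0.01 0.03 0.02] op 0.0501 gf 0.0 q [ 0.2  -0.08  1.55  0.    1.68  1.28]
```

View pics/end.png

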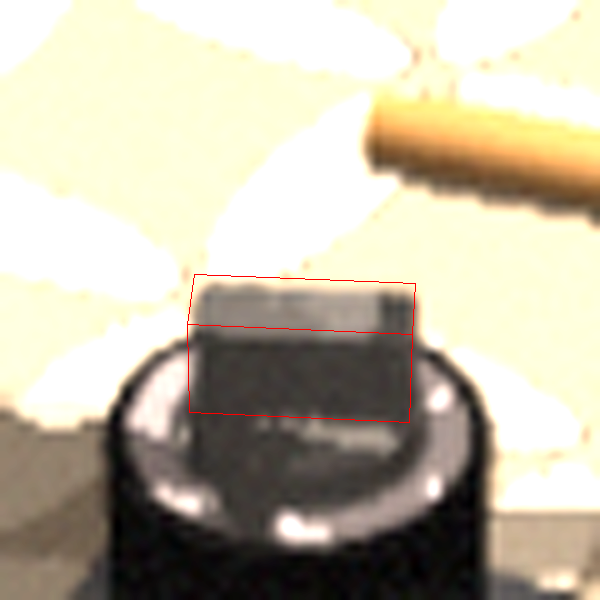

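The lid sits level in the mouth, its bar along the expected direction and within 1 px of the predicted outline (bar top at about (305,310) in the crop). The gripper is well clear. I hand the job in.

```bash
python3 -c "
from plant import close_job
print(close_job())"
```

```text
the job is handed in; nothing more can be done
None
```

I closed the drum and handed the job in at about 17 s: the lid went in through the gaps, turned about 71° clockwise and sprang up to about 16 mm below the rim by the arm's readings. I let go, the gripper is clear, and no verdict came back.

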